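# Turn the reversed drip insert and load the lid rack

## Task

One toggle clamp holds down the two white drip inserts of the dish rack, but one insert is in the wrong way round: its pouring lip must hang over the steel drip trough. Swing the clamp right back, lift that insert clear, turn it half round and seat it fully home in its bay again, leaving the other insert where it is; then, with the clamp still back, lay every lid that is out on the cart flat and knob up in the inserts, one to a compartment. Finally swing the clamp over and fully down onto the inserts, without disturbing the bowl, the cup or the skimmer.

Things in the scene. Friction and masses are not known exactly. Their poses are not given: they have to be found in the camera images.
- rack: grey plastic dish rack, fixed, 201 (x) by 290 mm (y), origin under its centre, z up. Two bays, each 185 (x) by 125 mm (y), floor at z = 10 mm, centred at x = 0, y = +74.5 and -74.5 mm; walls and the 24 mm wide middle wall reach z = 40 mm. An insert sits in each bay with 2.5 mm of play all round.
- trough: stainless drip trough, an open channel 34 x 290 x 30 mm fixed along one long side of the rack, near (-x of the rack) or far (+x), differing from start to start; origin under its centre, axes parallel to the rack's. The opposite side carries a plain solid grey ledge of the same size.
- clamp (a joint): toggle clamp arm on the rack's middle wall, turning about the rack's y. 0 = down, its 54 mm rubber cross foot 1 mm above the inner rims of both inserts (gets there only if both are fully down); grows as it swings up and over to the rack's +x; 2.2 rad = back at its stop. No spring: the 0.25 kg arm falls to whichever side of upright (about 1.4 rad) it is on and stays.
- clamp_hinge (a point): hinge axis of the clamp, at x = 75, y = 0, z = 65 mm of the rack.
- clamp_knob (a point): centre of the black cross handle at the clamp arm's free end: a bar 36 mm long along the rack's y and 18 mm in diameter, 111 mm from the hinge axis. With the clamp down it lies 105 mm towards the rack's -x from the hinge and 35 mm above it. Held by its two ends it can turn between the fingers as the arm swings.
- insert_a_grip (a point): white plastic drip insert, open tray 180 (x) x 120 x 40 mm high, 0.22 kg, walls 4, floor 8 mm. In its middle a square post handle, 20 x 20 mm, top at 80 mm, on a divider (10 mm thick, top at 35 mm); either side a compartment 81 (x) x 112 mm, 76 mm beside the post (centre 48 mm from the middle). Site: in the post, 60 mm above the underside; axes the insert's, z up, -x to the lip.
- insert_a_lip (a point): the flat pouring lip of insert_a, 50 mm wide, sticking out 30 mm from the rim at its -x end only. Site: 110 mm from the insert's centre towards its -x, 40 mm above its underside.
- insert_b_grip (a point): white plastic drip insert, open tray 180 (x) x 120 x 40 mm high, 0.22 kg, walls 4, floor 8 mm. In its middle a square post handle, 20 x 20 mm, top at 80 mm, on a divider (10 mm thick, top at 35 mm); either side a compartment 81 (x) x 112 mm, 76 mm beside the post (centre 48 mm from the middle). Site: in the post, 60 mm above the underside; axes the insert's, z up, -x to the lip.
- insert_b_lip (a point): the flat pouring lip of insert_b, 50 mm wide, sticking out 30 mm from the rim at its -x end only. Site: 110 mm from the insert's centre towards its -x, 40 mm above its underside.
- teapot_lid_mid (a point): white ceramic teapot lid: domed disc 66 mm across, 14 mm high in the middle, with an upright round knob 20 mm across reaching 40 mm. Starts knob up on the cart; point on its axis, 20 mm above its underside, z up. Absent in some starts.
- pitcher_lid_mid (a point): white plastic pitcher lid: disc 64 mm across, 12 mm high, with a small spout tongue reaching 36 mm from the axis along its +x, and on top a bar grip 36 mm long (its x), 14 mm thick (its y), reaching 40 mm. Starts knob up on the cart; point on its axis, 20 mm above its underside, z up. Absent in some starts.
- sugar_lid_mid (a point): steel sugar bowl lid: disc 62 mm across, 10 mm high, with a stem 16 mm across ending in a button 24 mm across (from 33 to 40 mm high). Starts knob up on the cart; point on its axis, 20 mm above its underside, z up. Absent in some starts.
- jar_lid_mid (a point): wooden jar lid: disc 64 mm across, 13 mm high, with a round knob 24 mm across reaching 40 mm. Starts knob up on the cart; point on its axis, 20 mm above its underside, z up. Absent in some starts.
- bowl: clear glass bowl, 110 mm across and 55 mm high, origin under its centre; a bystander.
- cup: green melamine cup, 76 mm across and 80 mm high, origin under its centre; a bystander.
- skimmer: steel skimmer lying flat, disc 100 mm across (origin under it), handle out to 205 mm along its +y; a bystander.
There are look-alikes about, which are no part of the job. Leave any blue look-alike of the part that bears pitcher_lid_mid alone. What is shaped like the part that bears insert_b_grip but black is not meant.

How it is judged:
On the way, in this order (a step that is already met when the one before it is completed fails the run):
1. the clamp is swung back past upright (value of joint clamp above 1.7 rad), for 0.2 s.
2. with the clamp back, both inserts are fully home with their lips over the trough (x of insert_a_grip in the frame of rack between -0.007 and 0.007 m and (y of insert_a_grip in the frame of rack between 0.0675 and 0.0815 m or y of insert_a_grip in the frame of rack between -0.0815 and -0.0675 m) and z of each of insert_a_grip, insert_b_grip in the frame of rack below 0.075 m and angle between each of insert_a_grip, insert_b_grip's own z axis and vertical below 0.06 rad and x of insert_a_lip in the frame of trough between -0.03 and 0.03 m and x of insert_b_grip in the frame of rack between -0.007 and 0.007 m and (y of insert_b_grip in the frame of rack between 0.0675 and 0.0815 m or y of insert_b_grip in the frame of rack between -0.0815 and -0.0675 m) and x of insert_b_lip in the frame of trough between -0.03 and 0.03 m and value of joint clamp above 1.7 rad), for 0.3 s.
3. with the clamp back, every lid lies flat in the inserts (((x of teapot_lid_mid in the frame of insert_a_grip between -0.09 and 0.09 m and y of teapot_lid_mid in the frame of insert_a_grip between -0.06 and 0.06 m and z of teapot_lid_mid in the frame of insert_a_grip below -0.024 m) or (x of teapot_lid_mid in the frame of insert_b_grip between -0.09 and 0.09 m and y of teapot_lid_mid in the frame of insert_b_grip between -0.06 and 0.06 m and z of teapot_lid_mid in the frame of insert_b_grip below -0.024 m)) and angle between each of teapot_lid_mid, pitcher_lid_mid, sugar_lid_mid, jar_lid_mid's own z axis and vertical below 0.2 rad and ((x of pitcher_lid_mid in the frame of insert_a_grip between -0.09 and 0.09 m and y of pitcher_lid_mid in the frame of insert_a_grip between -0.06 and 0.06 m and z of pitcher_lid_mid in the frame of insert_a_grip below -0.024 m) or (x of pitcher_lid_mid in the frame of insert_b_grip between -0.09 and 0.09 m and y of pitcher_lid_mid in the frame of insert_b_grip between -0.06 and 0.06 m and z of pitcher_lid_mid in the frame of insert_b_grip below -0.024 m)) and ((x of sugar_lid_mid in the frame of insert_a_grip between -0.09 and 0.09 m and y of sugar_lid_mid in the frame of insert_a_grip between -0.06 and 0.06 m and z of sugar_lid_mid in the frame of insert_a_grip below -0.024 m) or (x of sugar_lid_mid in the frame of insert_b_grip between -0.09 and 0.09 m and y of sugar_lid_mid in the frame of insert_b_grip between -0.06 and 0.06 m and z of sugar_lid_mid in the frame of insert_b_grip below -0.024 m)) and ((x of jar_lid_mid in the frame of insert_a_grip between -0.09 and 0.09 m and y of jar_lid_mid in the frame of insert_a_grip between -0.06 and 0.06 m and z of jar_lid_mid in the frame of insert_a_grip below -0.024 m) or (x of jar_lid_mid in the frame of insert_b_grip between -0.09 and 0.09 m and y of jar_lid_mid in the frame of insert_b_grip between -0.06 and 0.06 m and z of jar_lid_mid in the frame of insert_b_grip below -0.024 m)) and value of joint clamp above 1.7 rad), for 0.2 s.
4. the clamp is swung over and down onto the inserts (value of joint clamp below 0.08 rad), for 0.2 s.
At the end, for the whole second after the job is handed in: both inserts home in the bays (within 7 mm sideways, 5 mm in height, level) with lips over the trough; every present lid inside an insert, down on the floor of a compartment (within 8 mm), upright within 0.2 rad; clamp below 0.08 rad (x of insert_a_grip in the frame of rack between -0.007 and 0.007 m and (y of insert_a_grip in the frame of rack between 0.0675 and 0.0815 m or y of insert_a_grip in the frame of rack between -0.0815 and -0.0675 m) and z of each of insert_a_grip, insert_b_grip in the frame of rack below 0.075 m and angle between each of insert_a_grip, insert_b_grip's own z axis and vertical below 0.06 rad and x of insert_a_lip in the frame of trough between -0.03 and 0.03 m and x of insert_b_grip in the frame of rack between -0.007 and 0.007 m and (y of insert_b_grip in the frame of rack between 0.0675 and 0.0815 m or y of insert_b_grip in the frame of rack between -0.0815 and -0.0675 m) and x of insert_b_lip in the frame of trough between -0.03 and 0.03 m and ((x of teapot_lid_mid in the frame of insert_a_grip between -0.09 and 0.09 m and y of teapot_lid_mid in the frame of insert_a_grip between -0.06 and 0.06 m and z of teapot_lid_mid in the frame of insert_a_grip below -0.024 m) or (x of teapot_lid_mid in the frame of insert_b_grip between -0.09 and 0.09 m and y of teapot_lid_mid in the frame of insert_b_grip between -0.06 and 0.06 m and z of teapot_lid_mid in the frame of insert_b_grip below -0.024 m)) and angle between each of teapot_lid_mid, pitcher_lid_mid, sugar_lid_mid, jar_lid_mid's own z axis and vertical below 0.2 rad and ((x of pitcher_lid_mid in the frame of insert_a_grip between -0.09 and 0.09 m and y of pitcher_lid_mid in the frame of insert_a_grip between -0.06 and 0.06 m and z of pitcher_lid_mid in the frame of insert_a_grip below -0.024 m) or (x of pitcher_lid_mid in the frame of insert_b_grip between -0.09 and 0.09 m and y of pitcher_lid_mid in the frame of insert_b_grip between -0.06 and 0.06 m and z of pitcher_lid_mid in the frame of insert_b_grip below -0.024 m)) and ((x of sugar_lid_mid in the frame of insert_a_grip between -0.09 and 0.09 m and y of sugar_lid_mid in the frame of insert_a_grip between -0.06 and 0.06 m and z of sugar_lid_mid in the frame of insert_a_grip below -0.024 m) or (x of sugar_lid_mid in the frame of insert_b_grip between -0.09 and 0.09 m and y of sugar_lid_mid in the frame of insert_b_grip between -0.06 and 0.06 m and z of sugar_lid_mid in the frame of insert_b_grip below -0.024 m)) and ((x of jar_lid_mid in the frame of insert_a_grip between -0.09 and 0.09 m and y of jar_lid_mid in the frame of insert_a_grip between -0.06 and 0.06 m and z of jar_lid_mid in the frame of insert_a_grip below -0.024 m) or (x of jar_lid_mid in the frame of insert_b_grip between -0.09 and 0.09 m and y of jar_lid_mid in the frame of insert_b_grip between -0.06 and 0.06 m and z of jar_lid_mid in the frame of insert_b_grip below -0.024 m)) and value of joint clamp below 0.08 rad); the robot touches nothing.
It fails at once if the insert that was already right is lifted (more than 15 mm) ((x of trough in the frame of rack below 0 m and z of insert_a_grip in the frame of rack above 0.085 m) or (x of trough in the frame of rack above 0 m and z of insert_b_grip in the frame of rack above 0.085 m)).
It fails at once if the bowl, cup or skimmer is moved more than 30 mm (distance of any of bowl, cup, skimmer from where it was at the start of the episode above 0.03 m).
Of teapot_lid, pitcher_lid, sugar_lid, jar_lid only 2 to 4 are there at a start; the rules pass over those that are not, and their reading is None.
At some moment in a run one of teapot_lid, pitcher_lid, sugar_lid, jar_lid may be knocked a few centimetres aside while the robot is not near it.
It also fails if it takes over 210 s, if anything falls off the work surface, if the arm or the gripper's body presses on something with over 40 N, if the wrist force passes 120 N, or if a joint passes its speed limit or range.

## Robot

A 7-joint arm with a two-finger parallel gripper is mounted at the origin on the work surface. World frame = base frame: x ahead of the robot, y to its left, z up, the work surface at z = 0. Lengths are in m, angles in rad, forces in N, time in s.
With the tool pointing down it reaches from about 0.4 to 0.9 m from the base axis. Payload 5.5 kg.
Tool frame: the origin (TCP) lies between the finger pads; the fingertips stand 14 mm ahead of it and the grasp point (between the pads) lies 5 mm behind it; z points along the fingers, y is the line along which they close (so a half turn about z gives the same grasp; the last joint's range is limited). The gripper opens to 92 mm and grips with 3 to 60 N. Pads are 19 mm wide; open, the fingers measure 130 mm over their backs; the gripper's body (75 mm by 190 mm) begins 47 mm behind the grasp point.
Start: joints at [1.583, 0.501, -0.427, 1.55, 0.221, 1.138, -0.21], TCP at [0.161, -0.63, 0.241] pointing down, gripper open.
Joint ranges: [-2.88, 2.88], [-0.31, 2.03], [-1.54, 1.56], [0.2, 2.42], [-1.41, 4.55], [0.19, 2.02], [-2.57, 2.57]. Speed limits (rad/s): [2.57, 2.57, 3.14, 3.14, 3.14, 3.14, 3.14].

## Interface

Orientations are given as a unit quaternion [w, x, y, z].
In Python, from bench import robot, snapshot, camera_info, job gives the robot as it stands. The module is installed in compiled form; this text tells all that it offers.
- The arm moves only by the tool apply_moves, never from a script. Its argument "series" is text: rows parted by semicolons, each of 6 numbers parted by spaces: the shift along the world's x, y, z as a fraction of full scale, then the turn, a rotation vector about the world's x, y, z as a fraction of full scale. A call has 1 to 12 rows; each row shifts and turns the commanded pose from where the row before left it; what a row does not reach is not made up. Full scale, the value 1, is 500 mm for a shift and 360 degrees for a turn. A row lasts 1/8 s, in which the tool goes at most 62.5 mm and 10.7 degrees, less where a joint would pass 70% of its speed; a pose out of reach is approached as far as the arm can. A call with a number of a shift or a turn outside -1 to 1 is refused whole. A call with a gripper value outside its range is refused whole. "claw" is the closure, from -1 (fully open) to 1 (shut), so that 0 is half open, set as the call begins (left out, the last holds). The fingers move at their own pace and stop on an object; "grip_force" is the grip in N (left out, the last holds). Time passes only in rows, so rows that do not move let the fingers close. It gives the time, the measured TCP pose, the force, the opening and the grip force at its end, in the units of the state.
- robot.read_state(): the state, without advancing time (a new reading comes with each control period).
- snapshot(name): name is "scene" or "top" or "wrist"; returns (picture, depth): 384x512x3 uint8, blue, green, red; 384x512 float32, m along the optical axis (not along the pixel's ray), 0 where there is no reading.
- camera_info(name): a dict with "fx", "fy", "cx", "cy" (pixels), "pose" (4x4, takes a point from camera to world coordinates); the wrist camera has in their place "mount" (4x4, takes a point from camera to tool coordinates, whose origin is the TCP and whose axes are the flange's). Camera axes: x right, y up, looking along -z (the intrinsics and any distortion apply to the point x, -y, -z); pixel columns grow to the right and rows downward; lengths in m; the calibration is good to about 2 mm. The wrist camera is an equidistant fisheye: a pixel r from the principal point sees the ray r / f radians off the axis. A picture is of the moment at which its call begins: read the wrist's pose just before it. camera_info takes no time and is no camera call.
- job.close_job(): hands the job in; it is judged then, once.
The state is a dict: "clock": time; "q": joint angles; "joint_velocities": joint speeds; "effort": joint torques, N m; "ee_pos": TCP position; "tcp_rot": TCP orientation; "force": force on the tool from outside, world axes, zero at the start; "moment": the same for the moment, N m; "gripper_width": finger opening in m; "gripper_force": force on a finger pad.
Only numpy, scipy, OpenCV 4.12 (cv2) and the standard library are available. Lean on these libraries where they do the work, as an engineer would, in place of code of your own. Each camera call takes 0.05 s, during which the arm holds its last target. There are 200 camera calls.

## Working session

There is one attempt and no reset: what is moved stays moved. The work goes in short steps, Python scripts to look and compute and a tool call to move; the robot and the scene stay as the last step left them, time stands still between calls to the robot, and variables do not carry over. Pictures are saved under pics/ and viewed, at most 14 in all, crops included, and the job is handed in when it is done.

Besides the shell and the picture viewer there is one more tool, called after "Request:" as name(argument=value, ...) on one line, values as JSON. apply_moves: Moves the arm, as the interface text tells. Shift numbers are shares of 500 mm and turn numbers shares of 360 degrees, none past 1 either way. Its arguments: {"type":"object","properties":{"series":{"type":"string"},"claw":{"type":"number"},"grip_force":{"type":"number"}},"required":["series"]}

```bash
mkdir -p pics; cat > h.py <<'E'
import numpy as np, cv2
from bench import robot, snapshot, camera_info, job
def pts(name,dep,info=None):
    i=info or camera_info(name); P=np.array(i["pose"])
    v,u=np.mgrid[0:dep.shape[0],0:dep.shape[1]]
    X=np.stack([(u-i["cx"])/i["fx"]*dep,-(v-i["cy"])/i["fy"]*dep,-dep],-1)
    return X@P[:3,:3].T+P[:3,3]
E
python3 - <<'E'
from h import *
s=robot.read_state(); print(s)
for n in("scene","top"):
    p,d=snapshot(n); i=camera_info(n); print(n,i); cv2.imwrite(f"pics/{n}0.png",p); np.save(f"{n}0.npy",d); print((d>0).mean())
print(camera_info("wrist"))
E
```

```text
{'clock': 0.0, 'q': array([ 1.58320758,  0.50182111, -0.42676128,  1.55146974,  0.22079405,
        1.13827564, -0.21026843]), 'joint_velocities': array([ 0.00076296, -0.00129878,  0.00135671,  0.00120238, -0.00053142,
        0.00051602,  0.0014087 ]), 'effort': array([ 9.60630291e-05, -5.66596019e+01, -5.81635237e+00, -2.79111975e+01,
       -6.86679035e-02,  3.10283597e-02,  2.08438478e-04]), 'ee_pos': array([ 0.16108315, -0.62902621,  0.23968422]), 'tcp_rot': array([-9.56598310e-04,  9.92144111e-01,  1.25096517e-01, -9.36772105e-05]), 'force': array([ 0.63093394, -0.22340045,  0.59392895]), 'moment': array([ 0.03279178, -0.00819817,  0.01435458]), 'gripper_force': 0.0, 'gripper_width': 0.09207139172029759}
scene {'fx': 426.683254355379, 'fy': 426.683254355379, 'cx': 249.90976485350842, 'cy': 183.726216502662, 'pose': array([[ 0.04026992, -0.62410087,  0.78030535,  1.34354987],
       [ 0.99917646,  0.02903907, -0.02833948, -0.02139655],
       [-0.00497264,  0.78080397,  0.6247563 ,  0.76435351],
       [ 0.        ,  0.        ,  0.        ,  1.        ]])}
0.9961802164713541
top {'fx': 386.6845044627937, 'fy': 386.6845044627937, 'cx': 258.96303851795807, 'cy': 188.23281304801858, 'pose': array([[-0.00587087,  0.99487079, -0.10098336,  0.41027336],
       [-0.99986342, -0.00740033, -0.01477776, -0.01579158],
       [-0.01544928,  0.10088281,  0.99477836,  1.0960255 ],
       [ 0.        ,  0.        ,  0.        ,  1.        ]])}
0.9960734049479166
{'fx': 297.3186396354542, 'fy': 297.3186396354542, 'cx': 254.6617812351589, 'cy': 194.16764886332032, 'mount': array([[-3.76239154e-04,  9.52264790e-01,  3.05273039e-01,
         8.29026535e-02],
       [ 9.99999929e-01,  3.64115536e-04,  9.66502759e-05,
        -3.83262875e-04],
       [-1.91180015e-05,  3.05273054e-01, -9.52264859e-01,
        -1.43093217e-01],
       [ 0.00000000e+00,  0.00000000e+00,  0.00000000e+00,
         1.00000000e+00]])}
```

View pics/top0.png

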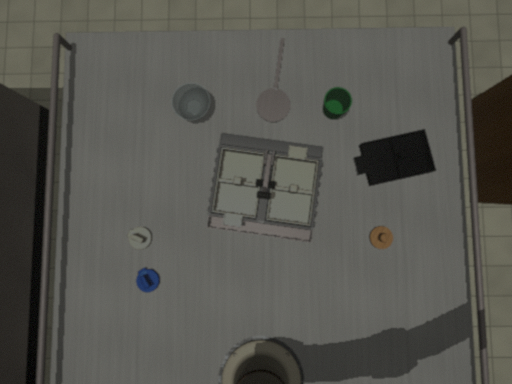

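View pics/scene0.png

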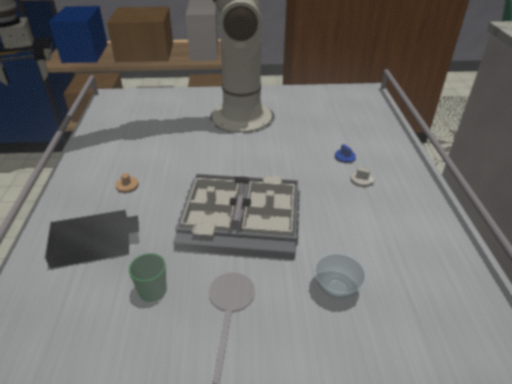

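The top picture shows the rack at (265,185), the white pitcher lid at (140,238), the wooden jar lid at (381,238) and the blue look-alike at (148,280). The near strip looks like the trough, so the right insert, with its lip at (298,152), is the wrong one. Next I'll check this against depth.

```bash
cat >> h.py <<'E'
def blobs(X,zlo,zhi,minn=25):
    m=((X[...,2]>zlo)&(X[...,2]<zhi)).astype(np.uint8)
    n,l,s,c=cv2.connectedComponentsWithStats(m)
    for k in range(1,n):
        if s[k,4]>=minn:
            Q=X[l==k]; print(c[k].round(),s[k,4],Q.min(0).round(3),Q.max(0).round(3),Q.mean(0).round(3))
E
python3 - <<'E'
from h import *
d=np.load("top0.npy");X=pts("top",d)
blobs(X,0.006,0.3,15)
np.set_printoptions(linewidth=200)
p=cv2.imread("pics/top0.png")
# rack region rectangle: z>0.02
m=((X[...,2]>0.02)&(X[...,2]<0.3)).astype(np.uint8); n,l,s,c=cv2.connectedComponentsWithStats(m)
k=l[185,245]; k=k or l[190,265]
Q=X[l==k]; r=cv2.minAreaRect((Q[:,:2]*1000).astype(np.float32)); print("rack",r)
# posts & clamp
m=((X[...,2]>0.07)&(X[...,2]<0.3)).astype(np.uint8)
print('high');blobs(X,0.075,0.3,3)
# profile across
for u in (250,285):
  print([int(1000*z) for z in X[125:245:2,u,2]])
crop=cv2.resize(p[125:250,195:335],None,fx=5,fy=4.8,interpolation=cv2.INTER_CUBIC); cv2.imwrite("pics/crop0.png",np.clip(crop*1.6,0,255).astype(np.uint8))
E
```

```text
[473. 203.] 2850 [ 0.018 -0.573  0.006] [ 0.956 -0.552  0.084] [ 0.479 -0.561  0.075]
[ 48. 206.] 2746 [0.016 0.554 0.007] [0.955 0.576 0.084] [0.478 0.562 0.074]
[274.  97.] 836 [ 0.713 -0.088  0.006] [0.965 0.008 0.014] [ 0.788 -0.044  0.008]
[190. 101.] 1022 [0.706 0.136 0.006] [0.814 0.244 0.059] [0.771 0.196 0.03 ]
[336. 102.] 590 [ 0.712 -0.251  0.006] [ 0.803 -0.176  0.084] [ 0.756 -0.216  0.05 ]
[395. 158.] 2771 [ 0.526 -0.484  0.006] [ 0.68  -0.262  0.083] [ 0.603 -0.381  0.02 ]
[265. 182.] 9100 [ 0.37  -0.177  0.006] [0.677 0.147 0.112] [ 0.535 -0.016  0.031]
[139. 238.] 423 [0.352 0.306 0.006] [0.414 0.374 0.044] [0.384 0.336 0.016]
[380. 237.] 427 [ 0.352 -0.368  0.006] [ 0.412 -0.304  0.043] [ 0.381 -0.334  0.016]
[147. 280.] 438 [0.235 0.281 0.006] [0.3   0.343 0.044] [0.268 0.311 0.016]
[260. 365.] 2720 [-0.006 -0.104  0.006] [0.106 0.106 0.191] [ 0.055 -0.001  0.048]
rack ((524.1654052734375, -15.381729125976562), (299.9756164550781, 269.8353271484375), 81.26847076416016)
high
[474. 209.] 1939 [ 0.021 -0.572  0.075] [ 0.953 -0.552  0.084] [ 0.461 -0.563  0.078]
[ 46. 
[... 655 characters left out ...]
188.] 60 [ 0.502 -0.098  0.08 ] [ 0.521 -0.079  0.093] [ 0.511 -0.089  0.089]
[263. 194.] 113 [ 0.483 -0.029  0.079] [0.514 0.007 0.112] [ 0.495 -0.011  0.103]
[260. 376.] 683 [ 0.024 -0.061  0.075] [0.067 0.06  0.191] [ 0.057 -0.001  0.128]
[1, -2, -2, 0, 0, 0, 29, 30, 31, 30, 28, 27, 42, 50, 38, 16, 15, 13, 15, 18, 16, 16, 16, 12, 14, 18, 20, 17, 18, 45, 46, 20, 18, 18, 19, 14, 16, 16, 16, 13, 17, 23, 17, 17, 11, 15, 50, 36, 40, 2, 0, 3, -1, 1, 4, 2, 0, -3, 2, -5]
[-2, -3, -2, -1, 1, 0, 0, -2, 0, 28, 29, 29, 27, 28, 37, 38, 49, 21, 17, 17, 16, 20, 16, 15, 14, 20, 20, 16, 17, 15, 14, 42, 44, 32, 14, 19, 16, 20, 16, 17, 15, 21, 18, 19, 19, 19, 19, 15, 48, 10, 43, 26, 2, 1, 0, 6, 2, -1, 0, 0]
```

View pics/crop0.png

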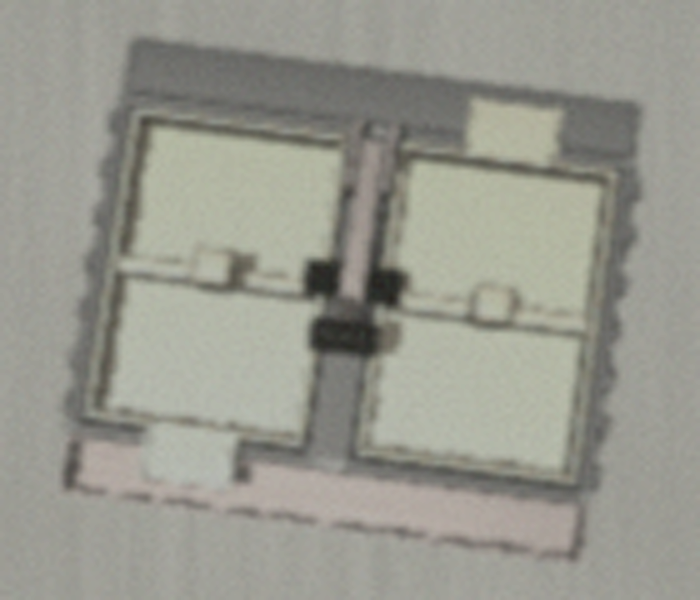

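The crop confirms that the near strip is the pink channel (the trough). The left insert is right, and the right insert (b), with its lip far at (515,130), is wrong. Only the pitcher and jar lids are out. I take the rack at about (0.523,-0.0155), yaw -8.6°. First move: above the clamp knob.

Request:
apply_moves(series="0.055 0.103 0 0 0 -0.0053;0.055 0.103 0 0 0 -0.0053;0.055 0.103 0 0 0 -0.0053;0.055 0.103 0 0 0 -0.0053;0.055 0.103 0 0 0 -0.0053;0.055 0.103 0 0 0 -0.0053;0.055 0.103 0 0 0 -0.0053;0.055 0.103 0 0 0 -0.0053;0.055 0.103 0 0 0 -0.0053;0.055 0.103 0 0 0 -0.0053;0.055 0.103 0 0 0 -0.0053;0.02 0.06 0 0 0 -0.0053", claw=0)

```text
clock: 1.6
ee_pos: [0.4748, -0.0298, 0.2408]
tcp_rot: [-0.001, 0.997, -0.073, 0.0]
force: [-0.2, -0.6, 0.4]
gripper_width: 0.0462
gripper_force: 0.0
```

```bash
cat >> h.py <<'E'
from scipy.spatial.transform import Rotation as Ro
def wrist():
    s=robot.read_state(); p,d=snapshot("wrist"); i=camera_info("wrist"); M=np.array(i["mount"])
    v,u=np.mgrid[0:384,0:512]; a=(u-i["cx"]);b=(v-i["cy"]); r=np.hypot(a,b)+1e-9; t=r/i["fx"]
    k=d*np.tan(np.minimum(t,1.4))/r
    X=np.stack([a*k,-b*k,-d],-1)@M[:3,:3].T+M[:3,3]
    q=s["tcp_rot"]; R=Ro.from_quat([q[1],q[2],q[3],q[0]]).as_matrix()
    X=X@R.T+s["ee_pos"]; X[d<=0]=np.nan
    return p,X,s
def rackxy(Q,c=(0.523,-0.0155),th=-0.150):
    Q=np.asarray(Q)[...,:2]-c; return np.stack([Q[...,0]*np.cos(th)+Q[...,1]*np.sin(th),-Q[...,0]*np.sin(th)+Q[...,1]*np.cos(th)],-1)
E
python3 - <<'E'
from h import *
p,X,s=wrist(); cv2.imwrite("pics/w0.png",p); print(s["ee_pos"])
print('high');blobs(X,0.08,0.13,30)
g=p.max(2)
r=rackxy(X)
for nm,lo in(("knob",0.095),):
    m=(X[...,2]>lo)&(X[...,2]<.125)&(g<70)&(np.abs(r[...,1])<.04); Q=X[m]; print(nm,m.sum(),Q.min(0),Q.max(0),np.median(Q,0),cv2.minAreaRect((Q[:,:2]*1000).astype(np.float32)))
E
```

```text
[ 0.47484368 -0.02979052  0.24082604]
high
[307. 138.] 394 [ 0.503 -0.1    0.08 ] [ 0.524 -0.078  0.091] [ 0.514 -0.088  0.088]
[164. 139.] 368 [0.525 0.046 0.08 ] [0.546 0.069 0.092] [0.535 0.056 0.088]
[233. 167.] 796 [ 0.485 -0.029  0.08 ] [0.514 0.007 0.11 ] [ 0.498 -0.012  0.103]
knob 593 [ 0.48556358 -0.02833243  0.09511227] [0.5056755  0.0059915  0.10971142] [ 0.49715779 -0.01115363  0.10684039] ((495.7804260253906, -10.869077682495117), (33.79981231689453, 16.434925079345703), 80.6514892578125)
```

View pics/w0.png

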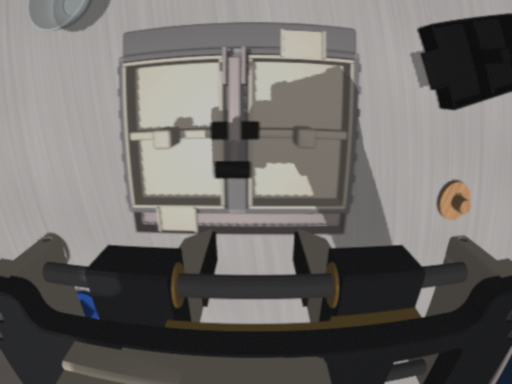

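The wrist view shows the knob at (233,168), i.e. (0.4955,-0.011,0.10), with the posts at (163,138) and (307,138). Descending onto the knob.

Request:
apply_moves(series="0.041 0.038 -0.02 0 0 0;0 0 -0.08 0 0 0;0 0 -0.08 0 0 0;0 0 -0.07 0 0 0;0 0 -0.038 0 0 0;0 0 0 0 0 0", claw=-0.3)

```text
clock: 2.4
ee_pos: [0.4934, -0.0141, 0.0958]
tcp_rot: [-0.0, 0.997, -0.074, -0.001]
force: [0.3, 1.0, 0.7]
gripper_width: 0.0597
gripper_force: 0.0
```

Request:
apply_moves(series="0 0 0 0 0 0;0 0 0 0 0 0;0 0 0 0 0 0;0 0 0 0 0 0", claw=1, grip_force=15)

```text
clock: 2.9
ee_pos: [0.4957, -0.0118, 0.0979]
tcp_rot: [-0.001, 0.997, -0.074, 0.002]
force: [1.5, 6.0, -0.7]
gripper_width: 0.0359
gripper_force: 15.0
```

```bash
python3 - <<'E'
import numpy as np
R=111;a0=np.radians(161.57);x=np.array([.9888,-.1495])
N=12;A=np.linspace(a0,a0-2.17,N+1)
P=np.stack([R*np.cos(A)*x[0],R*np.cos(A)*x[1],R*np.sin(A)],1)
print(";".join("%.4f %.4f %.4f 0 0 0"%tuple(r) for r in np.diff(P,axis=0)/500))
E
```

```text
0.0159 -0.0024 0.0367 0 0 0;0.0222 -0.0033 0.0332 0 0 0;0.0277 -0.0042 0.0287 0 0 0;0.0324 -0.0049 0.0232 0 0 0;0.0359 -0.0054 0.0169 0 0 0;0.0384 -0.0058 0.0101 0 0 0;0.0395 -0.0060 0.0030 0 0 0;0.0394 -0.0060 -0.0043 0 0 0;0.0380 -0.0057 -0.0114 0 0 0;0.0354 -0.0053 -0.0181 0 0 0;0.0316 -0.0048 -0.0242 0 0 0;0.0267 -0.0040 -0.0296 0 0 0
```

Request:
apply_moves(series="0.016 -0.0024 0.0367 0 0 0;0.022 -0.0033 0.033 0 0 0;0.0277 -0.0042 0.0287 0 0 0;0.0324 -0.005 0.023 0 0 0;0.036 -0.0054 0.017 0 0 0;0.0384 -0.0058 0.01 0 0 0;0.0395 -0.006 0.003 0 0 0;0.0394 -0.006 -0.0043 0 0 0;0.038 -0.0057 -0.0114 0 0 0;0.0354 -0.0053 -0.018 0 0 0;0.0316 -0.0048 -0.024 0 0 0;0.025 -0.004 -0.028 0 0 0")

```text
clock: 4.4
ee_pos: [0.6879, -0.0405, 0.1315]
tcp_rot: [-0.002, 0.997, -0.074, 0.003]
force: [2.7, 4.8, 3.5]
gripper_width: 0.0356
gripper_force: 15.0
```

Request:
apply_moves(series="0 0 0 0 0 0;0 0 0 0 0 0;0 0 0 0 0 0", claw=-0.3)

```text
clock: 4.78
ee_pos: [0.6847, -0.0439, 0.1299]
tcp_rot: [0.0, 0.997, -0.075, -0.0]
force: [0.5, -0.8, 0.4]
gripper_width: 0.0585
gripper_force: 0.0
```

Request:
apply_moves(series="0 0 0.08 0 0 0;0 0 0.1 0 0 0;-0.11 0 0.06 0 0 0;-0.11 0 0 0 0 0;-0.11 0 0 0 0 0;-0.05 0 0 0 0 0;0 0 0 0 0 0")

```text
clock: 5.65
ee_pos: [0.4935, -0.044, 0.25]
tcp_rot: [0.002, 0.997, -0.075, 0.0]
force: [0.4, -0.0, -0.3]
gripper_width: 0.0594
gripper_force: 0.0
```

```bash
sed -i 's/c=(0.523/c=(0.525/' h.py; python3 - <<'E'
from h import *
print(robot.read_state()["q"].round(3))
p,d=snapshot("scene"); cv2.imwrite("pics/s1.png",p)
p,X,s=wrist(); r=rackxy(X)
for y in(-.0745,.0745):
    m=(X[...,2]>.08)&(X[...,2]<.1)&(np.hypot(r[...,0],r[...,1]-y)<.025); Q=X[m]
    print(m.sum(),cv2.minAreaRect((Q[:,:2]*1000).astype(np.float32)))
E
```

```text
[ 0.728  0.266 -0.804  1.911  0.223  1.055 -1.89 ]
367 ((513.52294921875, -89.46786499023438), (19.9444637298584, 20.622238159179688), 81.99131774902344)
334 ((535.4827270507812, 57.21583938598633), (19.94537925720215, 19.87883758544922), 81.37378692626953)
```

View pics/s1.png

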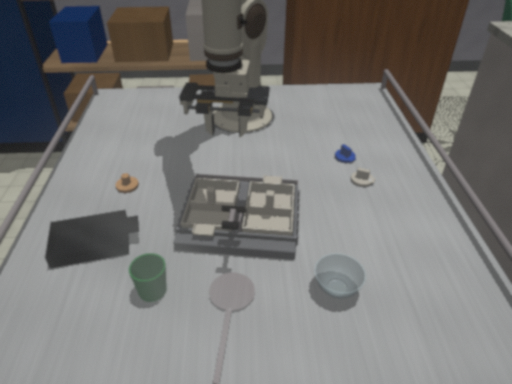

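The clamp lies back and the post of insert b is at (0.5137,-0.0895). Grasping the post now.

Request:
apply_moves(series="0.02 -0.045 0 0 0 0;0.02 -0.046 -0.06 0 0 0;0 0 -0.09 0 0 0;0 0 -0.09 0 0 0;0 0 -0.07 0 0 0;0 0 -0.05 0 0 0;0 0 0 0 0 0")

```text
clock: 6.62
ee_pos: [0.5145, -0.0893, 0.0669]
tcp_rot: [-0.001, 0.997, -0.075, -0.002]
force: [-0.3, -0.7, 0.6]
gripper_width: 0.0596
gripper_force: 0.0
```

Request:
apply_moves(series="0 0 0 0 0 0;0 0 0 0 0 0;0 0 0 0 0 0;0 0 0 0 0 0", claw=1, grip_force=40)

```text
clock: 7.12
ee_pos: [0.5155, -0.0888, 0.0701]
tcp_rot: [0.0, 0.997, -0.074, 0.001]
force: [0.2, 0.5, 0.1]
gripper_width: 0.0239
gripper_force: 0.0
```

Request:
apply_moves(series="0 0 0.03 0 0 0;0 0 0.04 0 0 0;0 0 0.06 0 0 0;0 0 0.09 0 0 0;0 0 0.05 0 0 0;0 0 0 0 0 0")

```text
clock: 7.88
ee_pos: [0.5169, -0.0887, 0.2076]
tcp_rot: [0.001, 0.997, -0.074, 0.003]
force: [-0.5, -1.1, -2.3]
gripper_width: 0.0197
gripper_force: 40.0
```

Request:
apply_moves(series="0 0 0 0 0 0.0278;0 0 0 0 0 0.0278;0 0 0 0 0 0.0278;0 0 0 0 0 0.0278;0 0 0 0 0 0.0278;0 0 0 0 0 0.0278;0 0 0 0 0 0.0278;0 0 0 0 0 0.0278;0 0 0 0 0 0.0278")

```text
clock: 9.0
ee_pos: [0.5142, -0.0886, 0.2035]
tcp_rot: [-0.001, 0.755, 0.655, -0.001]
force: [-0.5, 0.1, -1.6]
gripper_width: 0.0199
gripper_force: 40.0
```

Request:
apply_moves(series="0 0 0 0 0 0.0278;0 0 0 0 0 0.0278;0 0 0 0 0 0.0278;0 0 0 0 0 0.0278;0 0 0 0 0 0.0278;0 0 0 0 0 0.0278;0 0 0 0 0 0.0278;0 0 0 0 0 0.0278;0 0 0 0 0 0.0276;0 0 0 0 0 0;0 0 0 0 0 0")

```text
clock: 10.38
ee_pos: [0.5148, -0.0885, 0.204]
tcp_rot: [-0.0, 0.075, 0.997, 0.0]
force: [0.5, 0.2, -2.2]
gripper_width: 0.0201
gripper_force: 40.0
```

```bash
python3 - <<'E'
from h import *
s=robot.read_state();print(s["ee_pos"],s["tcp_rot"],s["gripper_width"],s["q"].round(2))
p,d=snapshot("scene"); cv2.imwrite("pics/s2.png",p)
p,X,s=wrist(); cv2.imwrite("pics/w2.png",p); 
r=rackxy(X); g=p.min(2)
m=(X[...,2]>.15)&(X[...,2]<.205)&(g>90)&(np.abs(r[...,0])<.15)&(r[...,1]<.02)&(r[...,1]>-.17)
Q=X[m]; print(m.sum(),Q.min(0),Q.max(0)); 
E
```

```text
[ 0.51480798 -0.08854586  0.20398982] [-4.45406839e-04  7.52919136e-02  9.97161421e-01  1.74393503e-04] 0.020122308380995293 [ 1.12  0.77 -1.43  1.89  0.81  1.25  0.84]
8976 [ 0.3924613  -0.14827597  0.15000238] [ 0.53064637 -0.01614136  0.20431731]
```

View pics/w2.png

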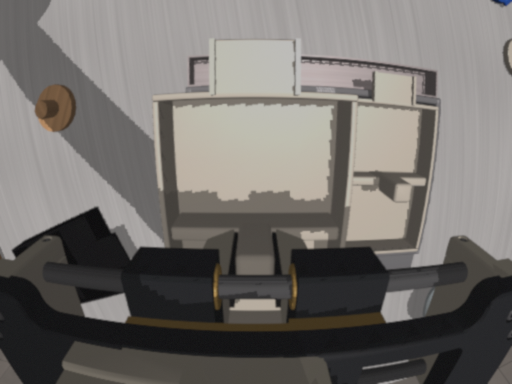

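View pics/s2.png

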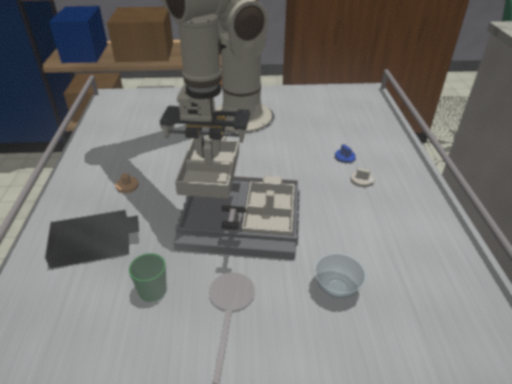

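The insert is turned, with its lip at (255,65) in the wrist view, towards the trough. The scene picture shows it level and clear of the rack. Next, the offset of the held insert from the bay.

```bash
python3 - <<'E'
from h import *
p,X,s=wrist(); r=rackxy(X); z=X[...,2]
m=(z>.165)&(z<.21)&(r[...,1]<.02)&(r[...,1]>-.17)&(r[...,0]<-.02)&(p.min(2)>70)
R=r[m];Z=z[m]
for x in np.arange(-.12,-.02,.01):
    k=np.abs(R[:,0]-x)<.005
    if k.sum()>5: print(round(x,3),k.sum(),np.percentile(R[k,1],[1,99]).round(4), np.median(Z[k]).round(4))
for y in np.arange(-.13,-.01,.01):
    k=np.abs(R[:,1]-y)<.005
    if k.sum()>5: print('y',round(y,3),np.percentile(R[k,0],[1]).round(4),np.median(Z[k]).round(4))
# empty bay edges & rim of insert a
m=(z>.03)&(z<.06)&(r[...,1]>.005)&(r[...,1]<.16)&(r[...,0]<.0)
print('a rim', np.percentile(r[m&(z>.045)][:,1],[1,99]), np.percentile(r[m&(z>.045)&(r[...,1]>.11)][:,0],1))
E
```

```text
-0.12 581 [-0.0983 -0.049 ] 0.179
-0.11 1571 [-0.0981 -0.0491] 0.179
-0.1 1608 [-0.0981 -0.0491] 0.179
-0.09 2363 [-0.1312 -0.0162] 0.1789
-0.08 288 [-0.1334 -0.0141] 0.1784
-0.07 243 [-0.1334 -0.014 ] 0.1786
-0.06 240 [-0.1334 -0.0141] 0.1786
-0.05 231 [-0.1334 -0.014 ] 0.1786
-0.04 226 [-0.1333 -0.0139] 0.1785
-0.03 213 [-0.1333 -0.0137] 0.1784
y -0.13 [-0.0885] 0.1785
y -0.12 [-0.0889] 0.1788
y -0.11 [-0.0889] 0.1787
y -0.1 [-0.1188] 0.1822
y -0.09 [-0.1184] 0.1789
y -0.08 [-0.1181] 0.1789
y -0.07 [-0.1183] 0.1788
y -0.06 [-0.1183] 0.1789
y -0.05 [-0.1185] 0.1798
y -0.04 [-0.0889] 0.1787
y -0.03 [-0.0889] 0.1786
y -0.02 [-0.0886] 0.1786
a rim [0.03769999 0.13306479] -0.09096251598987419
```

Request:
apply_moves(series="-0.002 -0.001 -0.05 0 0 0;0 0 -0.06 0 0 0;0 0 -0.05 0 0 0;0 0 -0.03 0 0 0;0 0 -0.02 0 0 0;0 0 -0.02 0 0 0;0 0 -0.015 0 0 0;0 0 -0.008 0 0 0;0 0 0 0 0 0;0 0 0 0 0 0")

```text
clock: 11.78
ee_pos: [0.5144, -0.0891, 0.0783]
tcp_rot: [0.0, 0.074, 0.997, 0.0]
force: [0.7, -0.2, -2.9]
gripper_width: 0.0197
gripper_force: 40.0
```

```bash
cat > m.py <<'E'
from h import *
p,X,s=wrist(); r=rackxy(X); z=X[...,2]; print(s["ee_pos"],s["force"])
m=(z>.03)&(z<.1)&(r[...,0]<-.02)&(r[...,1]<-.01)&(r[...,1]>-.15)&(p.min(2)>70)&(np.abs(r[...,1]+.0745)<.06)
for y in (-.12,-.105,-.09,-.075,-.06,-.045,-.03):
    k=m&(np.abs(r[...,1]-y)<.006); kk=k&(np.abs(r[...,0]+(.104 if abs(y+.075)<.02 else .0875))<.004); print(y,np.percentile(r[k][:,0],1).round(4),kk.sum(),np.median(z[kk]).round(4) if kk.any() else None)
m=(z>.03)&(z<.1)&(r[...,0]<-.02)&(r[...,1]>.04)&(r[...,1]<.1)&(r[...,0]<-.095); print('a lip z',np.median(z[m]))
E
python3 m.py
```

```text
[ 0.51444291 -0.08906759  0.0783149 ] [ 0.74096918 -0.16801641 -2.87356263]
-0.12 -0.1333 138 0.0526
-0.105 -0.1337 146 0.0526
-0.09 -0.1188 308 0.0528
-0.075 -0.1191 299 0.0528
-0.06 -0.1192 304 0.0528
-0.045 -0.1239 160 0.0528
-0.03 -0.1335 141 0.0526
a lip z 0.049193583153900926
```

Inside the bay and 3 mm up. Lowering the rest, then releasing.

Request:
apply_moves(series="0 0 -0.004 0 0 0;0 0 -0.003 0 0 0;0 0 0 0 0 0")

```text
clock: 12.2
ee_pos: [0.5142, -0.0892, 0.0748]
tcp_rot: [0.0, 0.074, 0.997, -0.0]
force: [-2.4, -0.6, 3.1]
gripper_width: 0.0198
gripper_force: 40.0
```

Request:
apply_moves(series="0 0 0 0 0 0;0 0 0 0 0 0;0 0 0 0 0 0", claw=-0.3)

```text
clock: 12.58
ee_pos: [0.5143, -0.0891, 0.0745]
tcp_rot: [0.0, 0.074, 0.997, 0.0]
force: [-0.3, -0.3, -0.0]
gripper_width: 0.0452
gripper_force: 0.0
```

Request:
apply_moves(series="0 0 0.03 0 0 0;0 0 0.1 0 0 0;0 0 0.1 0 0 0;0 0 0.11 0 0 0;0 0 0 0 0 0;0 0 0 0 0 0")

```text
clock: 13.32
ee_pos: [0.5139, -0.0894, 0.2447]
tcp_rot: [0.0, 0.074, 0.997, -0.001]
force: [-0.1, -0.8, -0.2]
gripper_width: 0.0597
gripper_force: 0.0
```

```bash
python3 m.py; python3 - <<'E'
from h import *
p,X,s=wrist(); print(s["q"].round(2)); r=rackxy(X); z=X[...,2]
for y in(-.0745,.0745):
    m=(z>.08)&(z<.12)&(np.hypot(r[...,0],r[...,1]-y)<.025); Q=r[m]; print(m.sum(),cv2.minAreaRect((Q*1000).astype(np.float32)),np.median(z[m]))
p,d=snapshot("top"); cv2.imwrite("pics/t3.png",p); X=pts("top",d); blobs(X,.006,.06,100)
p,d=snapshot("scene"); cv2.imwrite("pics/s3.png",p)
E
```

```text
[ 0.51392342 -0.08935302  0.24468125] [-0.11008967 -0.81554817 -0.17573449]
-0.12 -0.1017 37 0.049
-0.105 -0.133 32 0.0486
-0.09 -0.1195 77 0.049
-0.075 -0.1198 70 0.0492
-0.06 -0.1196 77 0.0493
-0.045 -0.1343 34 0.049
-0.03 -0.1339 36 0.0489
a lip z 0.04921064195727687
[ 1.16  0.72 -1.48  1.85  0.75  1.3   0.89]
367 ((-0.01355743408203125, -74.22111511230469), (19.017976760864258, 19.51104164123535), 89.73413848876953) 0.0888410248128503
315 ((-1.7088356018066406, 73.74065399169922), (19.585041046142578, 20.964550018310547), 4.5940141677856445) 0.08866459054294426
[274.  95.] 760 [ 0.718 -0.088  0.006] [0.965 0.008 0.014] [ 0.791 -0.044  0.008]
[189. 100.] 995 [0.707 0.137 0.006] [0.814 0.244 0.058] [0.771 0.196 0.031]
[337.  99.] 213 [ 0.736 -0.246  0.006] [ 0.782 -0.185  0.06 ] [ 0.77  -0.223  0.035]
[405. 155.] 1876 [ 0.536 -0.481  0.006] [ 0.679 -0.308  0.06 ] [ 0.612 -0.412  0.017]
[252. 191.] 5887 [ 0.37  -0.153  0.006] [0.676 0.147 0.059] [0.511 0.019 0.027]
[139. 238.] 426 [0.352 0.306 0.006] [0.414 0.374 0.044] [0.384 0.336 0.016]
[147. 280.] 440 [0.235 0.281 0.006] [0.3   0.342 0.042] [0.268 0.311 0.017]
[260. 361.] 1898 [-0.006 -0.105  0.006] [0.106 0.106 0.06 ] [ 0.055 -0.     0.019]
```

Both inserts are home, with lips at equal height. Next: the jar lid.

Request:
apply_moves(series="-0.0296 -0.0544 0 0 0 -0.0278;-0.0296 -0.0544 0 0 0 -0.0278;-0.0296 -0.0544 0 0 0 -0.0278;-0.0296 -0.0544 0 0 0 -0.0278;-0.0296 -0.0544 0 0 0 -0.0278;-0.0296 -0.0544 0 0 0 -0.0278;-0.0296 -0.0544 0 0 0 -0.0278;-0.0296 -0.0544 0 0 0 -0.0278;-0.0296 -0.0544 0 0 0 -0.0278;0 0 0 0 0 0;0 0 0 0 0 0")

```text
clock: 14.9
ee_pos: [0.3812, -0.3329, 0.2441]
tcp_rot: [-0.001, 0.757, 0.654, 0.0]
force: [-0.6, -0.1, 0.5]
gripper_width: 0.0597
gripper_force: 0.0
```

```bash
cat > lid.py <<'E'
import sys
from h import *
p,X,s=wrist(); z=X[...,2]; print(s["ee_pos"],s["tcp_rot"].round(3),s["q"].round(2))
x0,y0=float(sys.argv[1]),float(sys.argv[2])
n=np.hypot(X[...,0]-x0,X[...,1]-y0)<.08
for lo,hi in((.005,.06),(.034,.06)):
    m=n&(z>lo)&(z<hi); Q=X[m]; print(m.sum(), cv2.minAreaRect((Q[:,:2]*1000).astype(np.float32)), np.percentile(Q,[2,98],axis=0).round(4).tolist())
cv2.imwrite(sys.argv[3],p)
E
python3 lid.py .381 -.334 pics/jar.png
```

```text
[ 0.38115745 -0.33287686  0.24409306] [-0.001  0.757  0.654  0.   ] [ 1.64  0.47 -1.23  1.89  0.49  1.14  0.08]
1855 ((381.35272216796875, -336.154541015625), (62.83711242675781, 63.45489501953125), 1.1488893032073975) [[0.3532, -0.3649, 0.0095], [0.4099, -0.307, 0.0399]]
292 ((381.3448486328125, -335.9045104980469), (22.16207504272461, 23.12740707397461), 80.69633483886719) [[0.3712, -0.3464, 0.0351], [0.3921, -0.3255, 0.0406]]
```

View pics/jar.png

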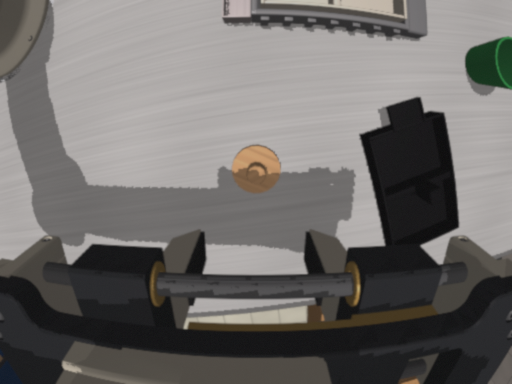

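The jar lid is at (256,168), i.e. (0.3813,-0.336). Grasping its knob.

Request:
apply_moves(series="0 -0.006 -0.08 0 0 0;0 0 -0.1 0 0 0;0 0 -0.1 0 0 0;0 0 -0.08 0 0 0;0 0 -0.04 0 0 0;0 0 -0.026 0 0 0;0 0 0 0 0 0;0 0 0 0 0 0")

```text
clock: 15.95
ee_pos: [0.3819, -0.3375, 0.0327]
tcp_rot: [0.001, 0.758, 0.653, 0.0]
force: [-1.3, -0.7, 0.3]
gripper_width: 0.0594
gripper_force: 0.0
```

Request:
apply_moves(series="0 0 0 0 0 0;0 0 0 0 0 0;0 0 0 0 0 0;0 0 0 0 0 0;0 0 0 0 0 0", claw=1, grip_force=20)

```text
clock: 16.58
ee_pos: [0.3811, -0.337, 0.0316]
tcp_rot: [0.0, 0.758, 0.653, 0.0]
force: [-0.7, 0.7, 0.5]
gripper_width: 0.0233
gripper_force: 20.0
```

Request:
apply_moves(series="0 0 0.04 0 0 0;0 0 0.1 0 0 0;0 0 0.1 0 0 0;0 0 0.06 0 0 0;0 0 0 0 0 0;0 0 0 0 0 0")

```text
clock: 17.32
ee_pos: [0.3802, -0.3368, 0.1812]
tcp_rot: [-0.0, 0.758, 0.653, -0.0]
force: [-0.1, -0.4, -1.2]
gripper_width: 0.0235
gripper_force: 20.0
```

Request:
apply_moves(series="0.0192 0.0566 0 0 0 -0.0278;0.0192 0.0566 0 0 0 -0.0278;0.0192 0.0566 0 0 0 -0.0278;0.0192 0.0566 0 0 0 -0.0278;0.0192 0.0566 0 0 0 -0.0278;0.0192 0.0566 0 0 0 -0.0278;0.0192 0.0566 0 0 0 -0.0278;0.0192 0.0566 0 0 0 -0.0278;0.0188 0.0568 0 0 0 -0.0276;0 0 0 0 0 0;0 0 0 0 0 0")

```text
clock: 18.7
ee_pos: [0.4662, -0.0824, 0.1805]
tcp_rot: [0.0, 0.997, -0.073, -0.001]
force: [-0.3, -0.6, -1.6]
gripper_width: 0.0237
gripper_force: 20.0
```

Request:
apply_moves(series="0 0 -0.06 0 0 0;0 0 -0.06 0 0 0;0 0 -0.06 0 0 0;0 0 -0.04 0 0 0;0 0 -0.024 0 0 0;0 0 -0.015 0 0 0;0 0 0 0 0 0;0 0 0 0 0 0")

```text
clock: 19.7
ee_pos: [0.4677, -0.0822, 0.0526]
tcp_rot: [0.0, 0.997, -0.074, 0.001]
force: [-0.1, 0.5, -1.6]
gripper_width: 0.0234
gripper_force: 20.0
```

Request:
apply_moves(series="0 0 0 0 0 0;0 0 0 0 0 0;0 0 0 0 0 0", claw=0)

```text
clock: 20.08
ee_pos: [0.4674, -0.0822, 0.0523]
tcp_rot: [0.0, 0.997, -0.074, 0.0]
force: [-0.8, 0.5, -0.0]
gripper_width: 0.0453
gripper_force: 0.0
```

Request:
apply_moves(series="0 0 0.04 0 0 0;0 0 0.1 0 0 0;0 0 0.12 0 0 0;0 0 0.11 0 0 0;0 0.03 0 0 0 0;0 0 0 0 0 0")

```text
clock: 20.82
ee_pos: [0.4668, -0.0662, 0.2369]
tcp_rot: [0.0, 0.997, -0.073, 0.0]
force: [-0.3, -0.1, 0.6]
gripper_width: 0.0461
gripper_force: 0.0
```

```bash
python3 lid.py .4664 -.082 pics/w4.png; python3 - <<'E'
from h import *
p,d=snapshot("top"); X=pts("top",d); m=(X[...,2]>.006)&(X[...,2]<.06)&(np.hypot(X[...,0]-.384,X[...,1]-.336)<.09)
Q=X[m];print(m.sum(),Q.min(0),Q.max(0))
E
```

```text
[ 0.4667739  -0.06621834  0.23693223] [ 0.     0.997 -0.073  0.   ] [ 0.89  0.26 -0.92  1.98  0.24  1.02 -1.86]
12182 ((471.4412536621094, -80.74710083007812), (156.11270141601562, 149.69284057617188), 82.5237808227539) [[0.4049, -0.1489, 0.0159], [0.5386, -0.0098, 0.0563]]
5237 ((461.99871826171875, -77.1746597290039), (151.4857635498047, 130.0386199951172), 82.5237808227539) [[0.4006, -0.1515, 0.0363], [0.5243, -0.0064, 0.0572]]
438 [0.29491554 0.30561056 0.00607779] [0.41366039 0.37372589 0.04334528]
```

View pics/w4.png

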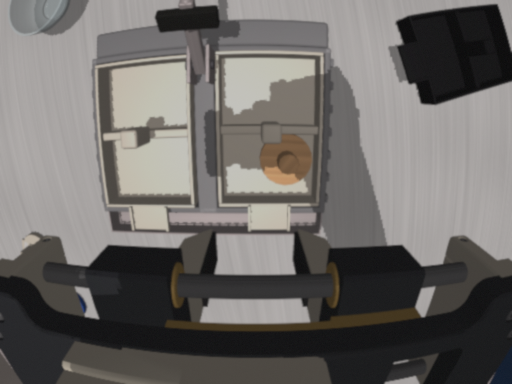

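The jar lid is at (287,160), right of where I put it and close to the wall and post. Checking whether it lies flat.

```bash
python3 - <<'E'
from h import *
p,X,s=wrist(); r=rackxy(X); z=X[...,2]
hsv=cv2.cvtColor(p,cv2.COLOR_BGR2HSV); m=(hsv[...,1]>90)&(hsv[...,0]<20)&(np.hypot(X[...,0]-.466,X[...,1]+.082)<.09)
Q=np.c_[r[m],z[m]]; print(m.sum(),np.percentile(Q,[1,50,99],axis=0).round(4))
k=(Q[:,2]<.04); A=np.c_[Q[k,:2],np.ones(k.sum())]; c=np.linalg.lstsq(A,Q[k,2],rcond=None)[0]; print("plane",c)
kn=Q[Q[:,2]>.05]; print("knob",cv2.minAreaRect((kn[:,:2]*1000).astype(np.float32)) if len(kn)>5 else None)
print("disc",cv2.minAreaRect((Q[:,:2]*1000).astype(np.float32)))
E
```

```text
4736 [[-0.0623 -0.1231  0.028 ]
 [-0.0288 -0.0846  0.3058]
 [-0.0091 -0.0341  0.3196]]
plane [0.00245062 0.00416161 0.02997784]
knob ((-31.009611129760742, -71.63339233398438), (81.16010284423828, 32.601566314697266), 87.60212707519531)
disc ((-38.35124588012695, -79.66695404052734), (60.24933624267578, 94.58773040771484), 9.59900188446045)
```

It lies flat on the floor of the compartment (top at 30 mm, tilt near 0). Now the pitcher lid.

Request:
apply_moves(series="-0.0208 0.1 0 0 0 0;-0.0208 0.1 0 0 0 0;-0.0208 0.1 0 0 0 0;-0.0208 0.1 0 0 0 0;-0.0208 0.1 0 0 0 0;-0.0208 0.1 0 0 0 0;-0.0208 0.1 0 0 0 0;-0.0208 0.09 0 0 0 0;0 0 0 0 0 0;0 0 0 0 0 0")

```text
clock: 22.22
ee_pos: [0.3919, 0.2873, 0.2325]
tcp_rot: [0.004, 0.997, -0.074, -0.004]
force: [-0.2, 0.5, 0.2]
gripper_width: 0.0459
gripper_force: 0.0
```

```bash
python3 lid.py .384 .336 pics/pit.png
```

```text
[0.39187985 0.28733882 0.23251755] [ 0.004  0.997 -0.074 -0.004] [-0.12  0.25 -0.65  1.95  0.18  1.02 -2.57]
1947 ((386.76788330078125, 337.6862487792969), (66.33985900878906, 62.881263732910156), 26.63740348815918) [[0.3569, 0.3086, 0.0089], [0.4146, 0.3677, 0.0399]]
341 ((384.86871337890625, 337.0049133300781), (35.27545166015625, 14.453697204589844), 63.9966926574707) [[0.3748, 0.3208, 0.0351], [0.3965, 0.3525, 0.0404]]
```

View pics/pit.png

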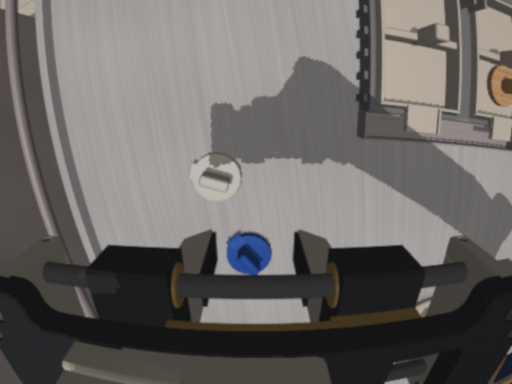

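The pitcher lid is at (216,178), with the grip bar along 64° in the world; the blue look-alike is at (249,253). The last joint hit its limit, so I turn +72.6° to close across the bar.

Request:
apply_moves(series="0 0 0 0 0 0.0288;0 0 0 0 0 0.0288;0 0 0 0 0 0.0288;0 0 0 0 0 0.0288;0 0 0 0 0 0.0288;-0.007 0.05 0 0 0 0.0288;-0.007 0.05 0 0 0 0.0288;0 0 0 0 0 0;0 0 0 0 0 0")

```text
clock: 23.4
ee_pos: [0.3866, 0.3355, 0.233]
tcp_rot: [0.005, 0.849, 0.528, -0.002]
force: [0.4, -0.4, 0.4]
gripper_width: 0.0458
gripper_force: 0.0
```

```bash
python3 lid.py .385 .337 pics/pit2.png
```

```text
[0.38658196 0.33547764 0.23297977] [ 0.005  0.849  0.528 -0.002] [-0.05  0.35 -0.87  1.89  0.32  1.05 -1.51]
2048 ((384.50152587890625, 338.0101013183594), (63.77464294433594, 66.19365692138672), 16.538270950317383) [[0.3567, 0.3089, 0.0093], [0.4133, 0.3689, 0.0397]]
352 ((384.7174377441406, 337.3487854003906), (35.88148498535156, 13.82398796081543), 66.72296905517578) [[0.3742, 0.3214, 0.0361], [0.3957, 0.3538, 0.0402]]
```

Request:
apply_moves(series="-0.0035 0.003 -0.08 0.0017 0 0;0 0 -0.1 0 0 0;0 0 -0.1 0 0 0;0 0 -0.07 0 0 0;0 0 -0.035 0 0 0;0 0 -0.019 0 0 0;0 0 0 0 0 0;0 0 0 0 0 0")

```text
clock: 24.45
ee_pos: [0.3844, 0.3402, 0.0326]
tcp_rot: [0.0, 0.848, 0.53, 0.003]
force: [-0.5, 0.2, -0.3]
gripper_width: 0.046
gripper_force: 0.0
```

Request:
apply_moves(series="0 0 0 0 0 0;0 0 0 0 0 0;0 0 0 0 0 0;0 0 0 0 0 0;0 0 0 0 0 0", claw=1, grip_force=20)

```text
clock: 25.08
ee_pos: [0.3838, 0.3395, 0.0315]
tcp_rot: [0.0, 0.848, 0.53, 0.002]
force: [0.9, -1.0, 2.6]
gripper_width: 0.0139
gripper_force: 20.0
```

Request:
apply_moves(series="0 0 0.04 0 0 0;0 0 0.1 0 0 0;0 0 0.1 0 0 0;0 0 0.06 0 0 0;0 0 0 0 0 0;0 0 0 0 0 0")

```text
clock: 25.82
ee_pos: [0.3832, 0.3389, 0.1811]
tcp_rot: [0.0, 0.848, 0.53, 0.001]
force: [-0.3, 0.2, -1.7]
gripper_width: 0.0144
gripper_force: 20.0
```

Request:
apply_moves(series="0.0258 -0.0681 0 0 0 -0.0251;0.0258 -0.0681 0 0 0 -0.0251;0.0258 -0.0681 0 0 0 -0.0251;0.0258 -0.0681 0 0 0 -0.0251;0.0258 -0.0681 0 0 0 -0.0251;0.0258 -0.0681 0 0 0 -0.0251;0.0258 -0.0681 0 0 0 -0.0251;0.026 -0.0683 0 0 0 -0.0253;0 0 0 0 0 0;0 0 0 0 0 0")

```text
clock: 27.08
ee_pos: [0.4857, 0.0676, 0.1803]
tcp_rot: [0.001, 0.997, -0.072, -0.0]
force: [-0.2, -0.5, -0.4]
gripper_width: 0.0138
gripper_force: 20.0
```

```bash
python3 - <<'E'
from h import *
p,X,s=wrist(); r=rackxy(X); z=X[...,2]; print(s["ee_pos"],s["q"].round(2),s["tcp_rot"].round(3), rackxy(s["ee_pos"]))
m=(z>.135)&(z<.18)&(np.hypot(r[...,0]+.05,r[...,1]-.074)<.06)&(p.min(2)>60); Q=r[m]; print(m.sum(),np.percentile(Q,[1,99],axis=0),np.median(z[m]))
cv2.imwrite("pics/w6.png",p)
E
```

```text
[0.48573566 0.06762081 0.18027331] [ 0.24  0.3  -0.51  2.    0.19  0.89 -2.08] [ 0.001  0.997 -0.072 -0.   ] [-0.05124486  0.07631987]
3977 [[-0.05334086  0.04701947]
 [-0.01771514  0.10653508]] 0.1598186269743896
```

View pics/w6.png

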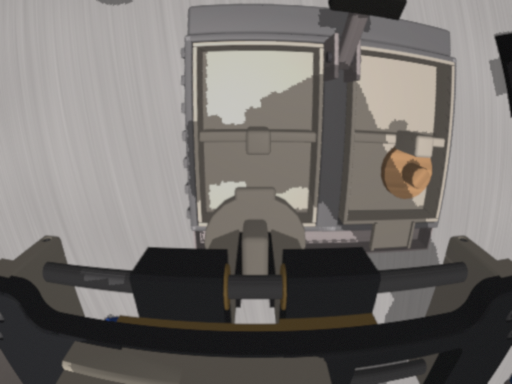

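The lid is held flat with its tongue towards the post at (256,190); its x is right, so I shift 2 mm in -y and lower.

Request:
apply_moves(series="0 -0.004 -0.06 0 0 0;0 0 -0.06 0 0 0;0 0 -0.06 0 0 0;0 0 -0.04 0 0 0;0 0 -0.022 0 0 0;0 0 -0.015 0 0 0;0 0 0 0 0 0;0 0 0 0 0 0")

```text
clock: 28.12
ee_pos: [0.4875, 0.0652, 0.0535]
tcp_rot: [0.001, 0.997, -0.072, 0.002]
force: [0.8, 0.5, -0.3]
gripper_width: 0.0138
gripper_force: 20.0
```

Request:
apply_moves(series="0 0 0 0 0 0;0 0 0 0 0 0;0 0 0 0 0 0", claw=0.1)

```text
clock: 28.5
ee_pos: [0.4871, 0.065, 0.0532]
tcp_rot: [0.001, 0.997, -0.072, 0.002]
force: [-0.4, -0.4, -0.5]
gripper_width: 0.039
gripper_force: 0.0
```

Request:
apply_moves(series="0 0 0.04 0 0 0;0 0 0.1 0 0 0;0 0 0.12 0 0 0;0.01 -0.07 0.11 0 0 0;0.01 -0.07 0 0 0 0;0 0 0 0 0 0;0 0 0 0 0 0")

```text
clock: 29.38
ee_pos: [0.4962, -0.003, 0.2352]
tcp_rot: [0.001, 0.997, -0.072, 0.001]
force: [-0.7, 0.4, 0.6]
gripper_width: 0.0417
gripper_force: 0.0
```

```bash
cat > fin.py <<'E'
from h import *
p,X,s=wrist(); r=rackxy(X); z=X[...,2]; print(s["ee_pos"],s["q"].round(2))
hsv=cv2.cvtColor(p,cv2.COLOR_BGR2HSV)
J=(hsv[...,1]>90)&(hsv[...,0]<20)&(z<.075)&(np.abs(r[...,1]+.0745)<.07)&(np.abs(r[...,0])<.1)
def rep(n,m):
    Q=np.c_[r[m],z[m]]; print(n,m.sum(),np.percentile(Q,[1,99],axis=0).round(4).tolist())
    k=(Q[:,2]>.024)&(Q[:,2]<.036); c=np.linalg.lstsq(np.c_[Q[k,:2],np.ones(k.sum())],Q[k,2],rcond=None)[0]; print(" plane",c.round(3),np.median(Q[k,2]))
    kn=Q[Q[:,2]>.052]; print(" knob",len(kn),np.median(kn,axis=0).round(4) if len(kn) else None)
rep("jar",J)
P=(np.hypot(r[...,0]+.05,r[...,1]-.074)<.034)&(z>.023)&(z<.075); rep("pitcher",P)
m=(hsv[...,2]<60)&(r[...,0]>.13)&(r[...,0]<.2)&(np.abs(r[...,1])<.03)&(z>.1)&(z<.16); Q=np.c_[r[m],z[m]]; print("knob",m.sum(),np.percentile(Q,[2,50,98],axis=0).round(4).tolist() if m.any() else 0)
cv2.imwrite("pics/w7.png",p)
E
python3 fin.py
```

```text
[ 0.49618524 -0.00297893  0.23518497] [ 0.39  0.23 -0.5   1.93  0.14  1.   -1.89]
jar 1560 [[-0.0638, -0.1251, 0.0273], [-0.0105, -0.0657, 0.058]]
 plane [-0.004 -0.001  0.029] 0.02936507599071657
 knob 308 [-0.0347 -0.0947  0.0569]
pitcher 1923 [[-0.0797, 0.0444, 0.0264], [-0.0197, 0.1035, 0.0581]]
 plane [-0.003  0.001  0.029] 0.02910988980788254
 knob 369 [-0.0501  0.0735  0.0567]
knob 0 0
```

View pics/w7.png

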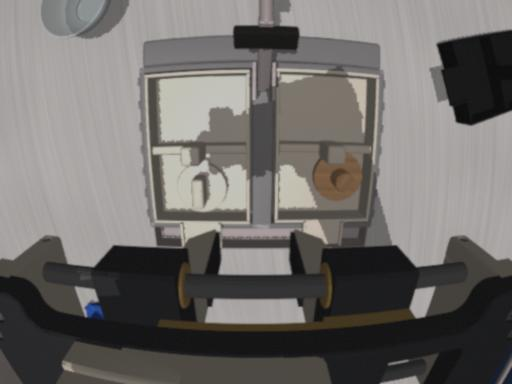

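Both lids lie flat: the pitcher lid at (203,187) and the jar lid at (337,177). The clamp knob is at (266,37). Going to the knob.

Request:
apply_moves(series="0.08 -0.015 0 0 0 0;0.08 -0.015 0 0 0 0;0.08 -0.015 0 0 0 0;0 0 0 0 0 0;0 0 0 0 0 0", claw=-0.3)

```text
clock: 30.05
ee_pos: [0.6156, -0.0242, 0.2345]
tcp_rot: [0.001, 0.997, -0.071, 0.0]
force: [0.3, 0.1, 0.2]
gripper_width: 0.0595
gripper_force: 0.0
```

```bash
python3 - <<'E'
from h import *
p,X,s=wrist(); r=rackxy(X); z=X[...,2]; print(s["ee_pos"],s["tcp_rot"],s["q"].round(2))
m=(p.max(2)<70)&(r[...,0]>.12)&(r[...,0]<.21)&(np.abs(r[...,1])<.03)&(z>.09)&(z<.17); Q=X[m]
print(m.sum(),np.percentile(Q,[2,50,98],axis=0).round(4).tolist()); t=Q[Q[:,2]>Q[:,2].max()-.012]; print(cv2.minAreaRect((t[:,:2]*1000).astype(np.float32)))
E
```

```text
[ 0.615627   -0.02420516  0.23452537] [ 6.27819237e-04  9.97454083e-01 -7.13088111e-02  1.03369377e-04] [ 0.34  0.45 -0.46  1.65  0.22  1.1  -1.9 ]
865 [[0.6785, -0.0567, 0.1296], [0.688, -0.0405, 0.1361], [0.6963, -0.0232, 0.1382]]
((682.2759399414062, -39.361968994140625), (35.240966796875, 27.671348571777344), 82.2811508178711)
```

Request:
apply_moves(series="0.072 -0.016 0 0 0 0;0.072 -0.016 -0.03 0 0 0;0 0 -0.08 0 0 0;0 0 -0.07 0 0 0;0 0 -0.036 0 0 0;0 0 0 0 0 0;0 0 0 0 0 0")

```text
clock: 30.98
ee_pos: [0.6897, -0.0417, 0.1294]
tcp_rot: [0.001, 0.997, -0.072, 0.003]
force: [0.6, 0.7, 0.7]
gripper_width: 0.06
gripper_force: 0.0
```

Request:
apply_moves(series="0 0 0 0 0 0;0 0 0 0 0 0;0 0 0 0 0 0;0 0 0 0 0 0", claw=1, grip_force=15)

```text
clock: 31.48
ee_pos: [0.6893, -0.0407, 0.1282]
tcp_rot: [0.0, 0.997, -0.072, 0.002]
force: [-0.1, 3.1, 3.4]
gripper_width: 0.0361
gripper_force: 15.0
```

```bash
python3 - <<'E'
import numpy as np
R=111;x=np.array([.9888,-.1495]);N=12
A=np.linspace(np.pi-.3217-2.2,np.pi-.3217,N+1)
P=np.stack([R*np.cos(A)*x[0],R*np.cos(A)*x[1],R*np.sin(A)],1)
print(";".join("%.4f %.4f %.4f 0 0 0"%tuple(r) for r in np.diff(P,axis=0)/500))
E
```

```text
-0.0262 0.0040 0.0308 0 0 0;-0.0314 0.0047 0.0254 0 0 0;-0.0354 0.0054 0.0192 0 0 0;-0.0383 0.0058 0.0124 0 0 0;-0.0399 0.0060 0.0051 0 0 0;-0.0401 0.0061 -0.0023 0 0 0;-0.0390 0.0059 -0.0097 0 0 0;-0.0366 0.0055 -0.0167 0 0 0;-0.0330 0.0050 -0.0232 0 0 0;-0.0283 0.0043 -0.0289 0 0 0;-0.0226 0.0034 -0.0336 0 0 0;-0.0161 0.0024 -0.0372 0 0 0
```

Request:
apply_moves(series="-0.026 0.004 0.031 0 0 0;-0.0314 0.0047 0.0254 0 0 0;-0.0354 0.0054 0.019 0 0 0;-0.0383 0.0058 0.0124 0 0 0;-0.04 0.006 0.005 0 0 0;-0.04 0.006 -0.0023 0 0 0;-0.039 0.006 -0.0097 0 0 0;-0.0366 0.0055 -0.0167 0 0 0;-0.033 0.005 -0.0232 0 0 0;-0.0283 0.0043 -0.029 0 0 0;-0.0226 0.0034 -0.0336 0 0 0;-0.0161 0.0024 -0.036 0 0 0")

```text
clock: 32.98
ee_pos: [0.4947, -0.0117, 0.0984]
tcp_rot: [0.001, 0.997, -0.072, 0.001]
force: [0.9, 3.1, 0.0]
gripper_width: 0.0359
gripper_force: 15.0
```

Request:
apply_moves(series="0 0 0 0 0 0;0 0 -0.002 0 0 0;0 0 0 0 0 0;0 0 0 0 0 0")

```text
clock: 33.48
ee_pos: [0.4942, -0.0116, 0.0977]
tcp_rot: [0.001, 0.997, -0.072, -0.0]
force: [-3.5, 6.2, -1.6]
gripper_width: 0.0356
gripper_force: 15.0
```

Request:
apply_moves(series="0 0 0 0 0 0;0 0 0 0 0 0;0 0 0 0 0 0", claw=-0.3)

```text
clock: 33.85
ee_pos: [0.4958, -0.0134, 0.098]
tcp_rot: [0.001, 0.997, -0.073, 0.002]
force: [0.5, 0.4, 0.0]
gripper_width: 0.0581
gripper_force: 0.0
```

Request:
apply_moves(series="0 0 0.06 0 0 0;0 0 0.1 0 0 0;-0.02 0 0.1 0 0 0;-0.02 0 0 0 0 0;0 0 0 0 0 0")

```text
clock: 34.48
ee_pos: [0.4745, -0.0132, 0.2275]
tcp_rot: [0.002, 0.997, -0.073, 0.001]
force: [-0.6, 0.7, -0.7]
gripper_width: 0.06
gripper_force: 0.0
```

```bash
python3 fin.py; python3 - <<'E'
from h import *
p,X,s=wrist(); r=rackxy(X); z=X[...,2]; cv2.imwrite("pics/w9.png",p)
m=(p.max(2)<70)&(np.abs(r[...,1])<.03)&(np.abs(r[...,0]+.03)<.04)&(z>.08)&(z<.2); Q=np.c_[r[m],z[m]]; print(m.sum(),np.percentile(Q,[2,50,98],axis=0).round(4).tolist())
p,d=snapshot("top"); X=pts("top",d); blobs(X,.006,.09,300)
E
```

```text
[ 0.47450287 -0.01322728  0.22752396] [ 0.43  0.2  -0.52  1.99  0.13  0.98 -1.86]
jar 1800 [[-0.0642, -0.1249, 0.0275], [-0.0089, -0.066, 0.0581]]
 plane [0.002 0.001 0.03 ] 0.029345586988268765
 knob 330 [-0.0346 -0.0949  0.0568]
pitcher 2121 [[-0.0803, 0.044, 0.0267], [-0.0185, 0.1034, 0.0581]]
 plane [-0.003  0.003  0.029] 0.02910942795700902
 knob 383 [-0.05    0.0736  0.0567]
knob 0 0
689 [[-0.0367, -0.0172, 0.0987], [-0.0283, 0.0, 0.1067], [-0.0218, 0.0157, 0.1089]]
[473. 203.] 2849 [ 0.018 -0.573  0.006] [ 0.954 -0.552  0.085] [ 0.478 -0.561  0.075]
[ 48. 206.] 2742 [0.016 0.554 0.007] [0.955 0.575 0.084] [0.478 0.562 0.074]
[274.  97.] 859 [ 0.714 -0.088  0.006] [0.965 0.008 0.014] [ 0.786 -0.043  0.008]
[189. 100.] 996 [0.707 0.137 0.006] [0.814 0.244 0.058] [0.771 0.196 0.031]
[336. 102.] 586 [ 0.713 -0.251  0.006] [ 0.788 -0.176  0.083] [ 0.755 -0.216  0.05 ]
[395. 157.] 2776 [ 0.525 -0.496  0.006] [ 0.68  -0.262  0.084] [ 0.603 -0.381  0.02 ]
[232. 166.] 1457 [ 0.412 -0.074  0.007] [0.677 0.146 0.057] [0.582 0.075 0.035]
[310. 175.] 1232 [ 0.37  -0.178  0.007] [ 0.649 -0.082  0.055] [ 0.556 -0.14   0.031]
[147. 280.] 444 [0.235 0.28  0.006] [0.3   0.343 0.042] [0.268 0.311 0.017]
[234. 366.] 661 [-0.007  0.035  0.006] [0.095 0.106 0.089] [0.042 0.069 0.022]
```

View pics/w9.png

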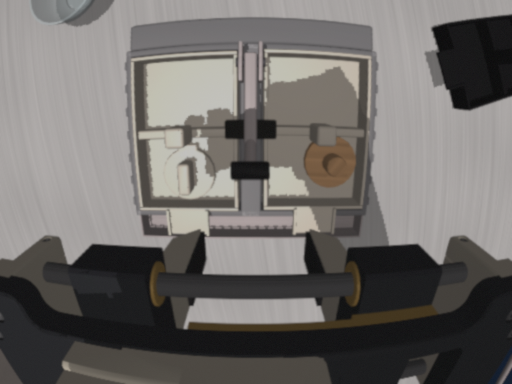

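The clamp is down with its knob at (249,170), at the same height as at the start. Both lids are flat, both lips are over the trough and the bystanders have not moved. Handing in.

```bash
python3 -c "
from bench import job
print(job.close_job())"
```

```text
the job is handed in; nothing more can be done
None
```

The job is handed in, with no verdict returned: insert b is turned and seated home, the two lids out (pitcher and jar) lie flat and knob up in the near compartments, the clamp is down, and the bowl, cup and skimmer have not moved.

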